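# Weigh in an empty sample bottle on the bench balance

### The arm

A 6-joint arm with a two-finger parallel gripper is mounted at the origin on a cart in front of the work surface, level with it; the furniture and walls round the work are solid. World frame = base frame: x ahead of the robot, y to its left, z up, the work surface at z = 0. Lengths are in m, angles in rad, forces in N, time in s.
With the tool pointing down it reaches from about 0.375 to 0.975 m from the base axis. Payload 3.8 kg.
Tool frame: the origin (TCP) lies at the very end of the fingers, on their centre line; the grasp point (between the pads) lies 19 mm behind it; z points along the fingers, x is the direction in which the jaws open and shut, and the axes are right-handed (so a half turn about z gives the same grasp; the last joint's range is limited). The gripper opens to 85 mm and grips with 20 to 120 N. Pads are 22 mm wide; open, the fingers measure 114 mm over their backs; the gripper's body (76 mm by 85 mm) begins 54 mm behind the grasp point. The pads swing forward as they close: fully open they stand 13 mm farther back than shut.
Start: joints at [1.272, 0.264, 1.604, -0, 1.274, -0.037], TCP at [0.175, 0.652, 0.231] pointing down, gripper open.
Joint ranges: [-2.63, 2.63], [-0.94, 2.18], [0.31, 2.57], [-1.31, 4.45], [0, 2.66], [-2.55, 2.55]. Speed limits (rad/s): [2.57, 2.57, 3.14, 3.14, 3.14, 3.14].

### API

Orientations are given as a rotation vector (axis times angle).
In Python, from workcell import readout, imaging, order gives the robot as it stands.
- The arm moves only by the tool servo_tool, never from a script. Its argument "series" is a list of rows, each a list of 3 entries, a list of its own where there are three numbers: the shift along the tool's x, y, z normalised to -1 to 1, where 1 is 50 mm, then the turn, a rotation vector about the tool's x, y, z normalised to -1 to 1, where 1 is 0.1 rad, then the opening, from 0 (shut) to 1 (fully open). A call has 1 to 8 rows; each row shifts and turns the commanded pose from where the row before left it, along the tool's axes as they then stand; what a row does not reach is not made up. A row lasts 1/10 s, in which the tool goes at most 50 mm and 8.59 degrees, less where a joint would pass 70% of its speed; a pose out of reach is approached as far as the arm can. A call with a number of a shift or a turn outside -1 to 1 is refused whole. A call with a gripper value outside its range is refused whole. The fingers move at their own pace and stop on an object; "grip_force" is the grip in N (left out, the last holds). Time passes only in rows, so rows that do not move let the fingers close. It gives the time, the measured TCP pose, the force and the opening at its end, in the units of the state.
- readout.read_state(): the state, without advancing time (a new reading comes with each control period).
- imaging.read_camera(name): name is "scene" or "top"; returns a dict with "image" (384x512x3 uint8, red, green, blue), "z_map" (384x512 float32, m along the optical axis (not along the pixel's ray), 0 where there is no reading), "vertical_fov" (degrees; the focal length in pixels is half the picture's height over the tangent of half this angle, whatever the lens; pixels are square), "cx", "cy" (the principal point, pixels), "R" (3x3) and "t" (3): a world point X has camera coordinates R X + t. Camera axes: x right, y down, z forward; pixel columns grow to the right and rows downward; lengths in m; the calibration is good to about 2 mm. A picture is of the moment at which its call begins.
- order.finish_job(): hands the job in, once; it reports no verdict.
The state is a dict: "time": time; "q": joint angles; "joint_vel": joint speeds; "joint_torque": joint torques, N m; "tool_pos": TCP position; "tcp_rot": TCP orientation; "wrist_force": force on the tool from outside, world axes, zero at the start; "torque": the same for the moment, N m; "width": opening from 0.0 (shut) to 1.0 (fully open).
Only numpy, scipy, OpenCV 4.12 (cv2) and the standard library are available. Lean on these libraries where they do the work, as an engineer would, in place of code of your own. Each camera call takes 0.05 s, during which the arm holds its last target. There are 200 camera calls.

### The job

Get the empty white screw-cap sample bottle ready for filling on the bench balance: with the pan still empty, press the red power key; then stand the bottle gently, upright and in the middle of the round pan and let go. After that press the green log key so that the empty weight is recorded, and then the blue tare key; press the keys fully, one at a time, with the grey calibration key left alone and the other bottles left where they stand.

Things in the scene. Friction and masses are not known exactly. Their poses are not given: they have to be found in the camera images.
- balance: white bench balance, 310 mm deep (x) x 200 wide (y), fixed. Origin: centre of its underside on the bench; -x is its front (keys, towards the robot), z up. Four keys in a row along y at x = -122 mm, y = 66 red, 22 blue, -22 grey, -66 green; behind them a black display pod (x -93 to -40, up to 75 mm high), then the round pan, centre at x = 60 mm
- power_key_top (a point): centre of the top face of the red key marked with a broken ring and a stroke, at the left end (+y) of the row of four; 28 mm wide (balance y) by 22 mm deep, 6 mm proud of the deck round it; this point rests 58 mm above the bench. Same axes as the balance
- power_key (a joint): travel of the red key in m: 0 = up, grows as it is pressed straight down, 0.005 = fully down (the key counts as pressed from 0.0035). Spring-loaded: starts to move at 1.5 N, fully down at 4 N, comes back up by itself
- tare_key_top (a point): centre of the top face of the blue key marked with two arrows meeting at a bar, second from the left of the row of four; 28 mm wide (balance y) by 22 mm deep, 6 mm proud of the deck round it; this point rests 58 mm above the bench. Same axes as the balance
- tare_key (a joint): travel of the blue key in m: 0 = up, grows as it is pressed straight down, 0.005 = fully down (the key counts as pressed from 0.0035). Spring-loaded: starts to move at 1.5 N, fully down at 4 N, comes back up by itself
- cal_key_top (a point): centre of the top face of the grey (calibration) key marked with a small knobbed weight, third from the left of the row of four; 28 mm wide (balance y) by 22 mm deep, 6 mm proud of the deck round it; this point rests 58 mm above the bench. Same axes as the balance
- cal_key (a joint): travel of the grey (calibration) key in m: 0 = up, grows as it is pressed straight down, 0.005 = fully down (the key counts as pressed from 0.0035). Spring-loaded: starts to move at 1.5 N, fully down at 4 N, comes back up by itself
- log_key_top (a point): centre of the top face of the green key marked with a ruled sheet of paper, at the right end (-y) of the row of four; 28 mm wide (balance y) by 22 mm deep, 6 mm proud of the deck round it; this point rests 58 mm above the bench. Same axes as the balance
- log_key (a joint): travel of the green key in m: 0 = up, grows as it is pressed straight down, 0.005 = fully down (the key counts as pressed from 0.0035). Spring-loaded: starts to move at 1.5 N, fully down at 4 N, comes back up by itself
- pan_centre (a point): centre of the upper face of the balance's flat round stainless-steel pan, 130 mm across, 76 mm above the bench, no rim; z up
- bottle: empty round white plastic bottle with a white screw cap (cap fixed to it), standing loose on the bench, about 120 g; body 70 mm across, 149 mm high in all; the shoulder narrows to a cap 30 mm across that spans the heights 133 to 149 mm: take it by the cap. Origin: centre of its underside, z along its axis to the cap
- dropper: bystander: translucent dropper bottle with a pointed nozzle, 51 mm across, 143 mm high, loose; origin centre of its underside
- reagent: bystander: small dark reagent bottle with a grey cap, 51 mm across, 93 mm high, loose; origin centre of its underside
- wash_bottle: bystander: wash bottle with a bent spout, 75 mm across, 253 mm high, loose; origin centre of its underside
- pan: the pan itself, a 5 mm thick disc fixed to the balance; origin: centre of its underside, 71 mm above the bench
Things that resemble listed ones, but are neither listed nor needed, are in the scene too. Leave any purple look-alike of the bottle alone.

How it is judged:
On the way, in this order (a step that is already met when the one before it is completed fails the run):
1. the red power key is pressed fully while the pan is empty (value of joint power_key above 0.0035 m and horizontal distance between bottle and pan_centre above 0.12 m), for 0.05 s.
2. the power key is up again and the bottle stands upright in the middle of the pan (within 20 mm), let go (horizontal distance between bottle and pan_centre below 0.02 m and z of bottle in the frame of pan_centre between -0.004 and 0.004 m and angle between bottle's own z axis and vertical below 0.06 rad and contact force between the fingers and bottle below 0.05 N and value of joint power_key below 0.001 m and linear speed of bottle below 0.02 m/s), for 0.2 s.
3. the green log key is pressed fully with the bottle standing on the pan (value of joint log_key above 0.0035 m and horizontal distance between bottle and pan_centre below 0.02 m and z of bottle in the frame of pan_centre between -0.004 and 0.004 m and angle between bottle's own z axis and vertical below 0.06 rad and contact force between the fingers and bottle below 0.05 N), for 0.05 s.
4. the log key is up again and the blue tare key is pressed fully, the bottle still on the pan (value of joint tare_key above 0.0035 m and value of joint log_key below 0.001 m and horizontal distance between bottle and pan_centre below 0.02 m and z of bottle in the frame of pan_centre between -0.004 and 0.004 m and angle between bottle's own z axis and vertical below 0.06 rad and contact force between the fingers and bottle below 0.05 N), for 0.05 s.
At the end, for the whole second after the job is handed in: the bottle stands still and upright on the pan, its axis within 20 mm of the pan's centre; all four keys are up; the other three bottles stand upright within 30 mm of where they were (horizontal distance between bottle and pan_centre below 0.02 m and z of bottle in the frame of pan_centre between -0.004 and 0.004 m and angle between bottle's own z axis and vertical below 0.06 rad and value of joint each of power_key, tare_key, cal_key, log_key below 0.001 m and linear speed of bottle below 0.02 m/s and angular speed of bottle below 0.1 rad/s and distance of each of dropper, reagent, wash_bottle from where it was at the start of the episode below 0.03 m and angle between each of dropper, reagent, wash_bottle's own z axis and vertical below 0.15 rad); the robot touches nothing.
It fails at once if the grey calibration key pressed, or two keys at the same time (value of joint cal_key above 0.002 m or value of joint each of power_key, tare_key above 0.002 m or value of joint each of power_key, cal_key above 0.002 m or value of joint each of power_key, log_key above 0.002 m or value of joint each of tare_key, cal_key above 0.002 m or value of joint each of tare_key, log_key above 0.002 m or value of joint each of cal_key, log_key above 0.002 m).
It fails at once if the power key pressed (switching off) with the bottle on the pan (value of joint power_key above 0.0035 m and (horizontal distance between bottle and pan_centre below 0.02 m and z of bottle in the frame of pan_centre between -0.004 and 0.004 m and angle between bottle's own z axis and vertical below 0.06 rad)).
It fails at once if the log or the tare key pressed while the bottle is not standing free in the middle of the pan (value of joint any of log_key, tare_key above 0.0035 m and not ((horizontal distance between bottle and pan_centre below 0.02 m and z of bottle in the frame of pan_centre between -0.004 and 0.004 m and angle between bottle's own z axis and vertical below 0.06 rad) and contact force between the fingers and bottle below 0.05 N)).
It fails at once if the bottle dropped (over 0.4 m/s out of the fingers) or rammed down on the pan with over 35 N ((contact force between the fingers and bottle below 0.05 N and linear speed of bottle above 0.4 m/s) or contact force between bottle and pan above 35 N).
It fails at once if another bottle moved more than 30 mm or tipped (distance of any of dropper, reagent, wash_bottle from where it was at the start of the episode above 0.03 m or angle between any of dropper, reagent, wash_bottle's own z axis and vertical above 0.3 rad).
It also fails if it takes over 67 s, if anything falls off the work surface, if the arm or the gripper's body presses on something with over 40 N, if the wrist force passes 120 N, or if a joint passes its speed limit or range.

## Working session

There is one attempt and no reset: what is moved stays moved. The work goes in short steps, Python scripts to look and compute and a tool call to move; the robot and the scene stay as the last step left them, time stands still between calls to the robot, and variables do not carry over. Pictures are saved under pics/ and viewed, about 8 in all and at most 12, crops included, and the job is handed in when it is done.

Besides the shell and the picture viewer there is one more tool, called after "Call:" by a JSON object that holds its "api" and its "payload", one argument or row to a line. servo_tool: Moves the arm, as the interface text tells. Its arguments: {"type":"object","properties":{"series":{"type":"array","items":{"type":"array"}},"grip_force":{"type":"number"}},"required":["series"]}

```bash
mkdir -p pics
cat > h.py <<'E'
import numpy as np, cv2
from workcell import readout, imaging, order
def cam(n):
    c=imaging.read_camera(n); h=c["image"].shape[0]
    c["f"]=h/2/np.tan(np.radians(c["vertical_fov"])/2); return c
def save(c,name,box=None,s=1):
    im=c["image"][...,::-1]
    if box: im=im[box[1]:box[3],box[0]:box[2]]
    cv2.imwrite("pics/"+name,cv2.resize(im,None,fx=s,fy=s,interpolation=cv2.INTER_CUBIC))
def world(c,u,v,z=None):
    d=np.array([(u-c["cx"])/c["f"],(v-c["cy"])/c["f"],1]); R=np.array(c["R"]);t=np.array(c["t"])
    if z is None:
        D=c["z_map"][int(round(v)),int(round(u))]; return R.T@(d*D-t)
    o=-R.T@t; w=R.T@d; return o+w*(z-o[2])/w[2]
def proj(c,X):
    p=np.array(c["R"])@X+c["t"]; return p[:2]/p[2]*c["f"]+[c["cx"],c["cy"]]
E
python3 - <<'E'
from h import *
import pickle
a=cam("scene");b=cam("top");pickle.dump((a,b),open("c0.pkl","wb"))
save(a,"s0.png",None,1.5);save(b,"t0.png",None,1.5)
for c in(a,b):print(c["f"],c["cx"],c["cy"],np.round(-np.array(c["R"]).T@c["t"],3))
print(readout.read_state())
E
```

```text
401.2145227913725 258.5596851169263 192.31053087539505 [1.045 0.9   1.255]
394.4657234925894 254.37333033360278 188.41391800232873 [0.271 0.168 1.762]
{'time': 0.1, 'q': array([ 1.27210007e+00,  2.64648306e-01,  1.60525280e+00, -1.17111401e-05,
        1.27371285e+00, -3.69082322e-02]), 'joint_vel': array([ 8.29311453e-04, -7.59526964e-04, -4.87256356e-03,  1.13666504e-03,
       -1.49297472e-03, -2.96541929e-05]), 'joint_torque': array([-1.97000468e-04, -5.16697812e+01, -3.68597460e+01, -1.12777436e-04,
        6.25065848e-03, -5.25658749e-06]), 'tool_pos': array([0.17450885, 0.6513575 , 0.23009812]), 'tcp_rot': array([ 2.49144219,  1.91178012, -0.00257739]), 'wrist_force': array([0.47408458, 0.2295861 , 0.12279323]), 'torque': array([0.03337106, 0.01048723, 0.04175873]), 'width': 1.0005274287435022}
```

View pics/s0.png

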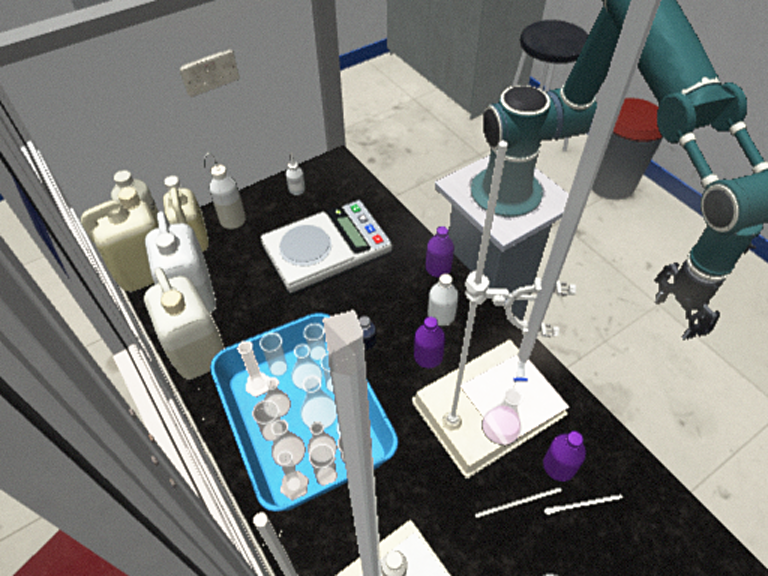

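View pics/t0.png

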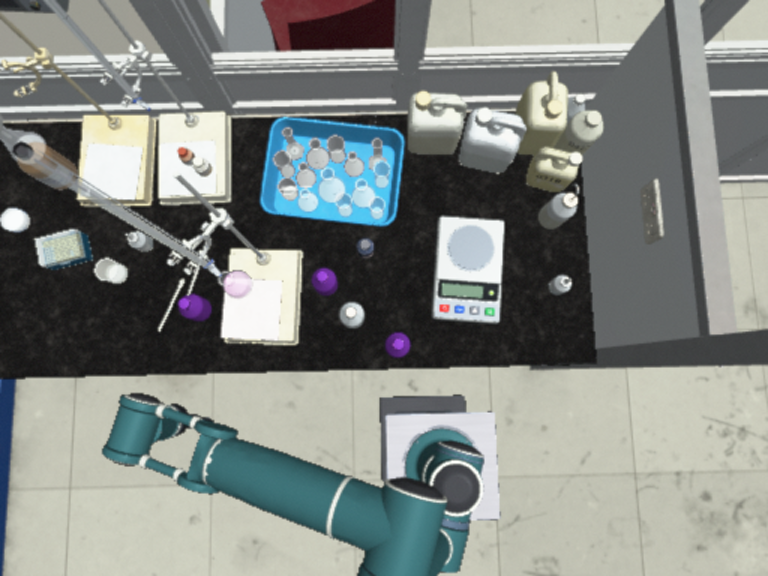

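Top view: balance at (470,270), with the keys at its front (445–490, 310). White bottle candidates are the one at (352,315), also at scene (443,298), standing between purple look-alikes, and the dropper at (560,285). The first fits, since it has a white cap and a wide body. I'll confirm in crops.

Run:
```python
from h import *
import pickle
a,b=pickle.load(open("c0.pkl","rb"))
A=a["image"][130:250,170:330,::-1];B=b["image"][135:245,205:345,::-1]
save(b,"t1.png",(205,135,345,245),5.5)
save(a,"s1.png",(170,125,320,245),5)
```

```text
(no output)
```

View pics/t1.png

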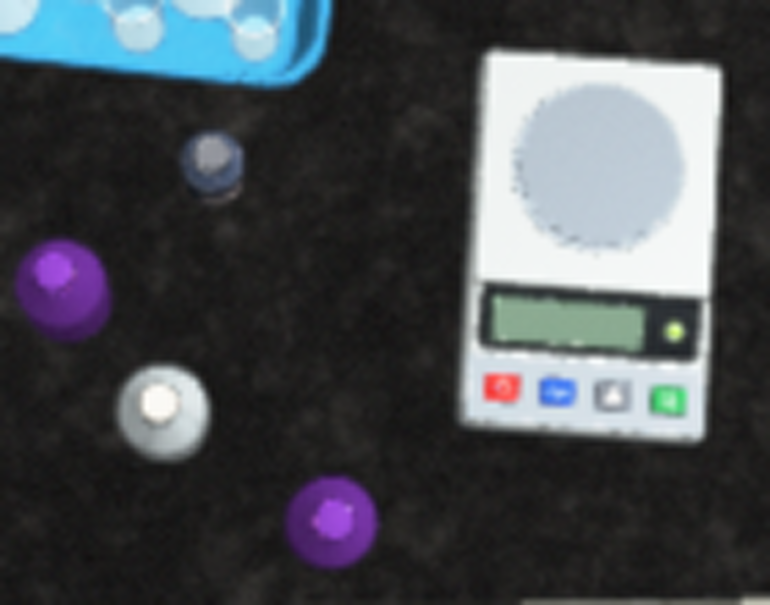

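View pics/s1.png

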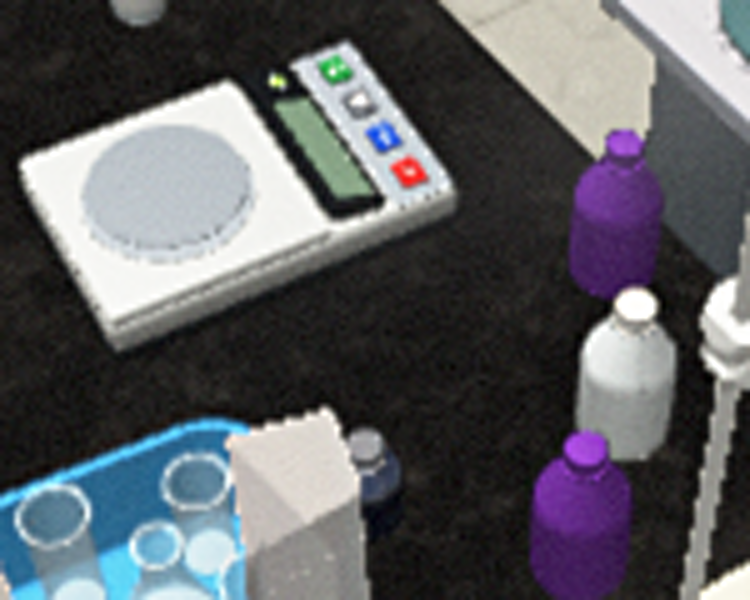

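```bash
cat > tri.py <<'E'
from h import *
import pickle
a,b=pickle.load(open("c0.pkl","rb"))
def tri(p,q):
    A=[];B=[]
    for c,(u,v) in((a,p),(b,q)):
        R=np.array(c["R"]);t=np.array(c["t"]);d=R.T@[(u-c["cx"])/c["f"],(v-c["cy"])/c["f"],1];d/=np.linalg.norm(d);P=np.eye(3)-np.outer(d,d);A.append(P);B.append(P@(-R.T@t))
    X=np.linalg.solve(sum(A),sum(B));return X,np.linalg.norm(A[0]@X-B[0])*2
S=lambda U,V:((U+.5)/5-.5+170,(V+.5)/5-.5+125)
T=lambda U,V:((U+.5)/5.5-.5+205,(V+.5)/5.5-.5+135)
E
python3 - <<'E'
from tri import *
for n,s,t,z in(("cap",(636,300),(158,402),.149),("red",(410,172),(502,387),.058),("blue",(383,137),(557,391),.058),("grey",(359,102),(612,395),.058),("green",(337,69),(667,400),.058),("pan",(167,187),(600,167),.076)):
    print(n,*(np.round(x,4) for x in tri(S(*s),T(*t))),np.round(world(b,*T(*t),z)[:2],4),np.round(world(a,*S(*s),z)[:2],4),"zmap",np.round(world(b,*T(*t)),4))
# heights in top view over the near workspace
v,u=np.mgrid[0:384,0:512];D=b["z_map"];R=np.array(b["R"]);t=np.array(b["t"])
P=np.stack([(u-b["cx"])/b["f"]*D,(v-b["cy"])/b["f"]*D,D],-1)-t;W=P@R
D2=a["z_map"];R2=np.array(a["R"]);P2=np.stack([(u-a["cx"])/a["f"]*D2,(v-a["cy"])/a["f"]*D2,D2],-1)-a["t"];W2=P2@R2
Q=np.r_[W[D>0],W2[D2>0]]
m=(Q[:,0]>.25)&(Q[:,0]<1.)&(Q[:,1]>-.5)&(Q[:,1]<.9)
Q=Q[m];print("max z per 10cm cell rows x .2..1.0, cols y .9..-.5")
for x in np.arange(.2,1.,.1):
    print(round(x,1),[round(float(max([0,*Q[(abs(Q[:,0]-x-.05)<.05)&(abs(Q[:,1]-y+.05)<.05),2]])),2) for y in np.arange(.9,-.45,-.1)])
E
```

```text
cap [0.4378 0.2494 0.1533] 0.0022 [0.439  0.2488] [0.4347 0.2477] zmap [0.4391 0.2489 0.148 ]
red [ 0.4525 -0.0172  0.0551] 0.004 [ 0.4537 -0.0183] [ 0.4527 -0.0134] zmap [ 0.4542 -0.0188  0.0532]
blue [ 0.4488 -0.061   0.0553] 0.0026 [ 0.4495 -0.0616] [ 0.4493 -0.0578] zmap [ 0.4498 -0.062   0.0549]
grey [ 0.4442 -0.104   0.0572] 0.0029 [ 0.4452 -0.1048] [ 0.4437 -0.1021] zmap [ 0.4448 -0.1042  0.062 ]
green [ 0.4388 -0.1468  0.0575] 0.0038 [ 0.4402 -0.148 ] [ 0.4379 -0.1448] zmap [ 0.4409 -0.1493  0.051 ]
pan [ 0.6259 -0.1017  0.0696] 0.0017 [ 0.6252 -0.1012] [ 0.6276 -0.0955] zmap [ 0.6244 -0.1006  0.0796]
max z per 10cm cell rows x .2..1.0, cols y .9..-.5
0.2 [0.01, 0.01, 0.01, 0.01, 0.01, 0.01, 0.01, 0.01, 0.01, 0.01, 0.01, 0.01, 0.01, 0.77]
0.3 [0.01, 0.01, 0.06, 0.06, 0.06, 0.02, 0.02, 0.15, 0.11, 0.02, 0.02, 0.01, 0.02, 0.77]
0.4 [0.02, 0.15, 0.16, 0.08, 0.06, 0.01, 0.16, 0.01, 0.06, 0.07, 0.08, 0.02, 0.09, 0.6]
0.5 [0.01, 0.11, 0.55, 1.1, 0.54, 0.16, 0.1, 0.01, 0.07, 0.09, 0.09, 0.01, 0.15, 0.6]
0.6 [0.15, 0.01, 0.05, 0.8, 0.54, 0.01, 0.1, 0.1, 0.05, 0.09, 0.09, 0.06, 0.15, 0.6]
0.7 [0.03, 0.01, 0.01, 0.09, 0.1, 0.12, 0.13, 0.12, 0.02, 0.07, 0.07, 0.07, 0.26, 0.6]
0.8 [0.07, 0.11, 0.14, 0.09, 0.13, 0.15, 0.16, 0.17, 0.1, 0.19, 0.21, 0.21, 0.21, 0.6]
0.9 [0.47, 1.06, 0.13, 0.01, 0.16, 0.13, 0.11, 0.17, 0.28, 0.27, 0.28, 0.28, 0.28, 0.6]
```

The crop confirms it: the white bottle with the white cap is at top (160,402) in the crop, with purple look-alikes on both sides. The key row and pan fit the drawing (yaw ≈ -0.105), so I'm moving to above the red key with the fingers shut.

Call:
{"api": "servo_tool", "payload": {
  "series": [
    [[-0.75,0.57,0],[0,0,0],0],
    [[-0.75,0.57,0],[0,0,0],0],
    [[-0.75,0.57,0],[0,0,0],0],
    [[-0.75,0.57,0],[0,0,0],0],
    [[-0.75,0.57,0],[0,0,0],0],
    [[-0.75,0.57,0],[0,0,0],0],
    [[-0.75,0.57,0],[0,0,0],0],
    [[-0.75,0.57,0],[0,0,0],0]
  ],
  "grip_force": 30
}}

```text
time: 0.9
tool_pos: [0.3173, 0.3012, 0.2309]
tcp_rot: [2.492, 1.913, -0.0]
wrist_force: [1.2, -0.1, 0.2]
width: 0.004
```

```bash
cat > go.py <<'E'
import sys
from h import *
from scipy.spatial.transform import Rotation as Ro
s=readout.read_state();M=Ro.from_rotvec(s["tcp_rot"]).as_matrix()
print("t",round(s["time"],2),"pos",np.round(s["tool_pos"],4),"F",np.round(s["wrist_force"],2),"w",round(s["width"],3),"q",np.round(s["q"],2));print("x",M[:,0].round(3),"z",M[:,2].round(4))
for i in range(1,len(sys.argv),3): print("units",np.round(M.T@(np.array(sys.argv[i:i+3],float)-s["tool_pos"])/.05,3))
E
python3 go.py .4529 -.0169 .12
```

```text
t 0.9 pos [0.3173 0.3012 0.2309] F [ 1.2  -0.14  0.17] w 0.004 q [ 0.7  -0.2   2.08 -0.    1.26 -0.61]
x [ 0.258  0.966 -0.   ] z [-1.e-04 -3.e-04 -1.e+00]
units [-5.446  4.263  2.22 ]
```

Call:
{"api": "servo_tool", "payload": {
  "series": [
    [[-0.75,0.59,0],[0,0,0],0],
    [[-0.75,0.59,0],[0,0,0],0],
    [[-0.75,0.59,0.2],[0,0,0],0],
    [[-0.75,0.59,0.2],[0,0,0],0],
    [[-0.75,0.59,0.2],[0,0,0],0],
    [[-0.75,0.59,0.4],[0,0,0],0],
    [[-0.75,0.59,0.4],[0,0,0],0],
    [[-0.2,0.13,0.8],[0,0,0],0]
  ]
}}

```text
time: 1.7
tool_pos: [0.4557, -0.0162, 0.1248]
tcp_rot: [2.491, 1.904, 0.009]
wrist_force: [0.7, 0.8, -0.2]
width: -0.003
```

```bash
python3 go.py .4529 -.0169 .065
python3 - <<'E'
from h import *
b=cam("scene");save(b,"s2.png",(170,60,330,180),5)
s=readout.read_state();print(np.round(proj(b,s["tool_pos"]),1),np.round(proj(b,[.4529,-.0169,.058]),1))
E
```

```text
t 1.7 pos [ 0.4557 -0.0162  0.1248] F [ 0.65  0.84 -0.19] w -0.003 q [-0.09 -0.07  2.17 -0.    1.03 -1.39]
x [0.262 0.965 0.   ] z [ 0.0084 -0.002  -1.    ]
units [-0.028 -0.06   1.196]
[251.8 148.2] [251.1 158.5]
```

View pics/s2.png

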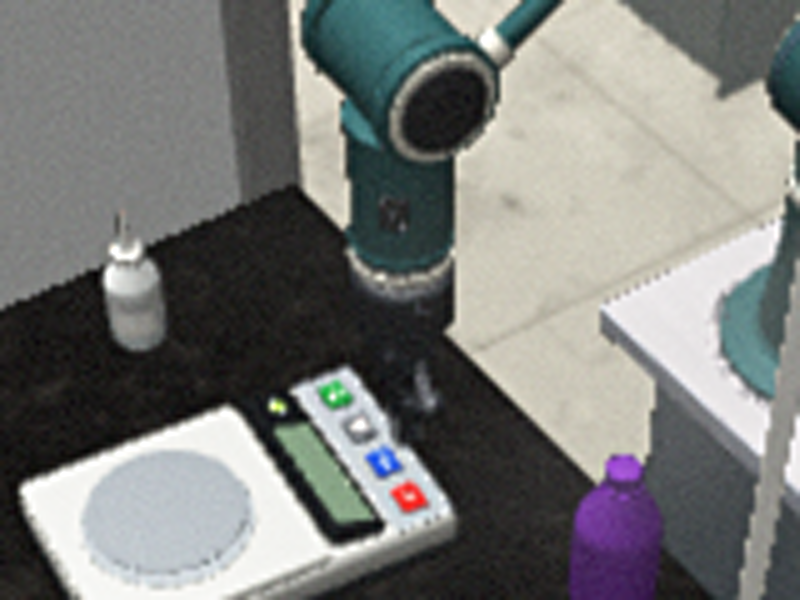

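The tip at crop (405,438) matches its projection. Now I'll descend onto red.

Call:
{"api": "servo_tool", "payload": {
  "series": [
    [[-0.03,-0.06,0.5],[0,0,0],0],
    [[0,0,0.5],[0,0,0],0],
    [[0,0,0.16],[0,0,0],0],
    [[0,0,0],[0,0,0],0]
  ]
}}

```text
time: 2.15
tool_pos: [0.4463, -0.0125, 0.0634]
tcp_rot: [-2.49, -1.911, 0.004]
wrist_force: [0.5, -0.2, -0.5]
width: 0.001
```

```bash
python3 go.py .4529 -.0169 .053
```

```text
t 2.15 pos [ 0.4463 -0.0125  0.0634] F [ 0.52 -0.18 -0.45] w 0.001 q [-0.08  0.01  2.23  0.    0.9  -1.39]
x [ 0.259  0.966 -0.001] z [-3.8e-03  4.0e-04 -1.0e+00]
units [-0.051  0.151  0.207]
```

Call:
{"api": "servo_tool", "payload": {
  "series": [
    [[-0.05,0.14,0],[0,0,0],0],
    [[0,0,0.1],[0,0,0],0],
    [[0,0,0.05],[0,0,0],0],
    [[0,0,0.05],[0,0,0],0],
    [[0,0,0],[0,0,0],0]
  ]
}}

```text
time: 2.65
tool_pos: [0.4551, -0.0172, 0.0552]
tcp_rot: [2.491, 1.912, 0.002]
wrist_force: [1.3, -0.4, 3.2]
width: 0.001
```

```bash
python3 go.py .4529 -.0169 .052
```

```text
t 2.65 pos [ 0.4551 -0.0172  0.0552] F [ 1.26 -0.45  3.22] w 0.001 q [-0.09  0.03  2.22 -0.    0.88 -1.4 ]
x [0.259 0.966 0.   ] z [ 2.1e-03 -2.0e-04 -1.0e+00]
units [-0.006 -0.044  0.064]
```

Call:
{"api": "servo_tool", "payload": {
  "series": [
    [[0,0,0.06],[0,0,0],0],
    [[0,0,0.06],[0,0,0],0],
    [[0,0,0],[0,0,0],0]
  ]
}}

```text
time: 2.95
tool_pos: [0.4554, -0.0172, 0.0525]
tcp_rot: [2.492, 1.912, 0.001]
wrist_force: [-10.0, 1.1, 31.6]
width: -0.001
```

```bash
python3 go.py .4529 -.0169 .052
```

```text
t 2.95 pos [ 0.4554 -0.0172  0.0525] F [-9.97  1.11 31.56] w -0.001 q [-0.09  0.04  2.22 -0.    0.88 -1.4 ]
x [0.259 0.966 0.   ] z [ 6.e-04 -1.e-04 -1.e+00]
units [-0.008 -0.049  0.011]
```

Red is fully down (31 N at its stop). Next: up, open the gripper, and go over to the bottle.

Call:
{"api": "servo_tool", "payload": {
  "series": [
    [[0,0,-0.4],[0,0,0],0],
    [[0,0,-0.95],[0,0,0],0],
    [[0,0,-0.95],[0,0,0],0.5],
    [[0.5,-0.17,-0.8],[0,0,0],1],
    [[0.9,-0.31,-0.2],[0,0,0],1],
    [[0.9,-0.31,-0.2],[0,0,0],1],
    [[0.9,-0.31,-0.2],[0,0,0],1],
    [[0.9,-0.31,0],[0,0,0],1]
  ]
}}

```text
time: 3.75
tool_pos: [0.439, 0.2011, 0.2351]
tcp_rot: [2.492, 1.912, 0.004]
wrist_force: [0.5, 0.1, 0.9]
width: 0.994
```

Call:
{"api": "servo_tool", "payload": {
  "series": [
    [[0.8,-0.28,0],[0,0,0],1],
    [[0.16,-0.03,0],[0,0,0],1],
    [[0,0,0],[0,0,0],1],
    [[0,0,0],[0,0,0],1]
  ]
}}

```text
time: 4.15
tool_pos: [0.436, 0.2486, 0.2329]
tcp_rot: [2.492, 1.913, -0.003]
wrist_force: [-0.8, -0.5, -0.1]
width: 0.994
```

```bash
python3 go.py .4378 .2492 .127
python3 - <<'E'
from h import *
b=cam("top");save(b,"t3.png",(195,150,295,240),6)
a=cam("scene")
for x in range(390,0):pass
Y,X=np.mgrid[0:384,0:512]
E
```

```text
t 4.15 pos [0.436  0.2486 0.2329] F [-0.84 -0.53 -0.08] w 0.994 q [ 0.47 -0.07  1.96 -0.    1.25 -0.84]
x [ 0.259  0.966 -0.002] z [-0.0014 -0.0015 -1.    ]
units [0.024 0.034 2.118]
```

View pics/t3.png

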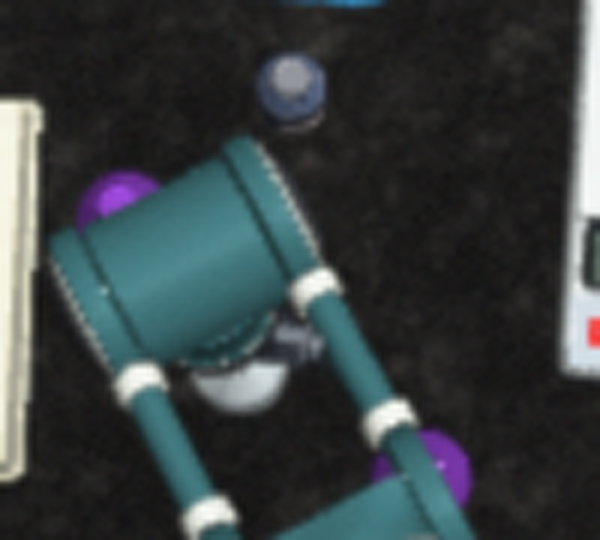

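The arm covers the bottle from above, but its body still shows at crop (240,390), unmoved. The gripper clears both purple bottles. Descending.

Call:
{"api": "servo_tool", "payload": {
  "series": [
    [[0.02,0.03,0.5],[0,0,0],0.8],
    [[0,0,0.6],[0,0,0],0.8],
    [[0,0,0.6],[0,0,0],0.8],
    [[0,0,0.4],[0,0,0],0.8],
    [[0,0,0],[0,0,0],0.8]
  ]
}}

```text
time: 4.75
tool_pos: [0.4357, 0.2473, 0.1252]
tcp_rot: [-2.494, -1.909, 0.011]
wrist_force: [-0.4, 0.2, -0.6]
width: 0.804
```

```bash
python3 go.py .4378 .2492 .127
python3 - <<'E'
from h import *
a=cam("scene");save(a,"s3.png",(255,150,345,230),7)
s=readout.read_state();print(proj(a,s["tool_pos"]))
E
```

```text
t 4.75 pos [0.4357 0.2473 0.1252] F [-0.39  0.22 -0.58] w 0.804 q [ 0.47  0.03  2.07 -0.    1.04 -0.84]
x [ 0.261  0.965 -0.005] z [-0.0065 -0.0035 -1.    ]
units [ 0.047  0.03  -0.037]
[295.89970508 188.80685508]
```

View pics/s3.png

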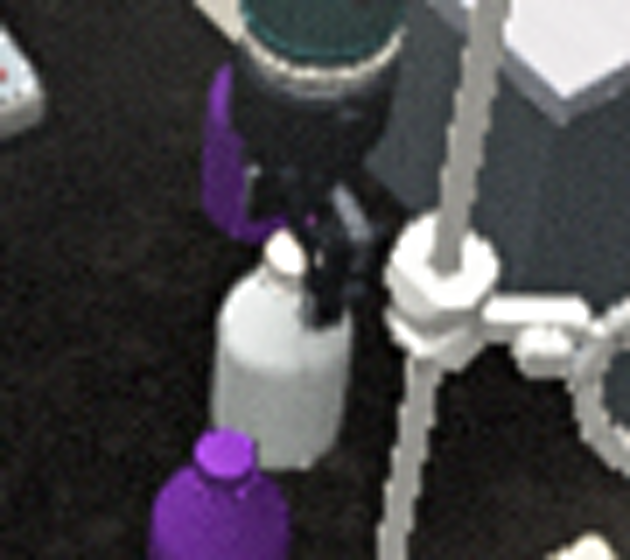

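The fingers straddle the cap: near finger at crop (325,290), far one behind at (275,195), cap at (285,255). Closing.

Call:
{"api": "servo_tool", "payload": {
  "series": [
    [[0.05,0.03,-0.04],[0,0,0],0.6],
    [[0,0,0],[0,0,0],0.45],
    [[0,0,0],[0,0,0],0.3],
    [[0,0,0],[0,0,0],0.1],
    [[0,0,0],[0,0,0],0],
    [[0,0,0],[0,0,0],0],
    [[0,0,0],[0,0,0],0]
  ],
  "grip_force": 40
}}

```text
time: 5.5
tool_pos: [0.4416, 0.2527, 0.1328]
tcp_rot: [2.491, 1.912, 0.005]
wrist_force: [-0.9, -1.8, 6.7]
width: 0.332
```

```bash
python3 go.py .4378 .2492 .127
```

```text
t 5.5 pos [0.4416 0.2527 0.1328] F [-0.89 -1.82  6.67] w 0.332 q [ 0.47  0.03  2.06 -0.    1.05 -0.84]
x [0.258 0.966 0.002] z [ 0.0032  0.0011 -1.    ]
units [-0.087 -0.056  0.115]
```

Call:
{"api": "servo_tool", "payload": {
  "series": [
    [[0,0,-0.1],[0,0,0],0],
    [[0,0,-0.3],[0,0,0],0],
    [[0,0,-0.6],[0,0,0],0],
    [[0,0,-0.7],[0,0,0],0],
    [[0,0,-0.6],[0,0,0],0],
    [[0,0,-0.3],[0,0,0],0],
    [[0,0,0],[0,0,0],0],
    [[0,0,0],[0,0,0],0]
  ]
}}

```text
time: 6.3
tool_pos: [0.4398, 0.252, 0.2599]
tcp_rot: [-2.492, -1.912, 0.001]
wrist_force: [0.0, 0.3, -1.2]
width: 0.327
```

```bash
python3 go.py .6265 -.1015 .26
python3 - <<'E'
from h import *
a=cam("scene");save(a,"s4.png",(255,130,345,210),7)
E
```

```text
t 6.3 pos [0.4398 0.252  0.2599] F [ 0.03  0.33 -1.18] w 0.327 q [ 0.47 -0.07  1.92  0.    1.3  -0.84]
x [ 0.259  0.966 -0.001] z [-8.e-04 -4.e-04 -1.e+00]
units [-5.862e+00  5.436e+00 -3.000e-03]
```

View pics/s4.png

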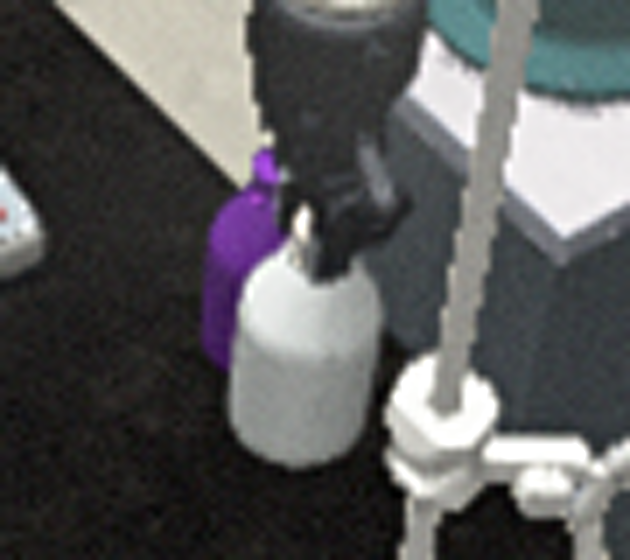

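The bottle hangs upright and the wrist reads 1.2 N, about its weight. Carrying it to the pan.

Call:
{"api": "servo_tool", "payload": {
  "series": [
    [[-0.3,0.28,0],[0,0,0],0],
    [[-0.5,0.46,0],[0,0,0],0],
    [[-0.6,0.56,0],[0,0,0],0],
    [[-0.6,0.56,0],[0,0,0],0],
    [[-0.6,0.56,0],[0,0,0],0],
    [[-0.6,0.56,0],[0,0,0],0],
    [[-0.6,0.56,0],[0,0,0],0],
    [[-0.6,0.56,0],[0,0,0],0]
  ]
}}

```text
time: 7.15
tool_pos: [0.5805, -0.0149, 0.2577]
tcp_rot: [-2.49, -1.91, 0.005]
wrist_force: [0.7, 0.6, -1.6]
width: 0.331
```

Call:
{"api": "servo_tool", "payload": {
  "series": [
    [[-0.6,0.56,0],[0,0,0],0],
    [[-0.5,0.46,0],[0,0,0],0],
    [[-0.3,0.28,0],[0,0,0],0],
    [[-0.06,0.04,0.3],[0,0,0],0],
    [[0,0,0.2],[0,0,0],0],
    [[0,0,0],[0,0,0],0],
    [[0,0,0],[0,0,0],0]
  ]
}}

```text
time: 7.85
tool_pos: [0.626, -0.0996, 0.2344]
tcp_rot: [-2.489, -1.913, 0.002]
wrist_force: [-0.3, 0.6, -1.0]
width: 0.33
```

```bash
python3 go.py .6265 -.1015 .209
python3 - <<'E'
from h import *
a=cam("scene");b=cam("top");save(a,"s5.png",(160,110,260,210),6)
# visible bottle body in depth: points in the region, fit axis circle at mid-heights
for c in(a,b):
    v,u=np.mgrid[0:384,0:512];D=c["z_map"]
    W=(np.stack([(u-c["cx"])/c["f"]*D,(v-c["cy"])/c["f"]*D,D],-1)-c["t"])@np.array(c["R"])
    W=W[(D>0)&(abs(W[...,0]-.6265)<.08)&(abs(W[...,1]+.1)<.08)]
    for z in(.115,.135,.155,.17):
        w=W[abs(W[:,2]-z)<.01]
        if len(w)>8:
            A=np.c_[2*w[:,:2]]; r=.035
            from scipy.optimize import least_squares
            s=least_squares(lambda p:np.hypot(w[:,0]-p[0],w[:,1]-p[1])-r,[.6265,-.1],loss="soft_l1",f_scale=.002)
            print(z,len(w),s.x.round(4),round(float(np.sqrt(np.mean(s.fun**2))),4))
E
```

```text
t 7.85 pos [ 0.626  -0.0996  0.2344] F [-0.26  0.61 -0.96] w 0.33 q [-0.2   0.19  1.69  0.    1.27 -1.51]
x [0.257 0.966 0.   ] z [-2.5e-03  9.0e-04 -1.0e+00]
units [-0.034  0.02   0.508]
0.115 60 [ 0.6214 -0.101 ] 0.0019
0.135 62 [ 0.6211 -0.0997] 0.0019
0.155 67 [ 0.6212 -0.0999] 0.0017
0.17 68 [ 0.6208 -0.0995] 0.0015
0.135 10 [ 0.624  -0.1009] 0.0008
0.155 12 [ 0.6237 -0.1009] 0.0006
0.17 12 [ 0.6235 -0.1006] 0.0008
```

View pics/s5.png

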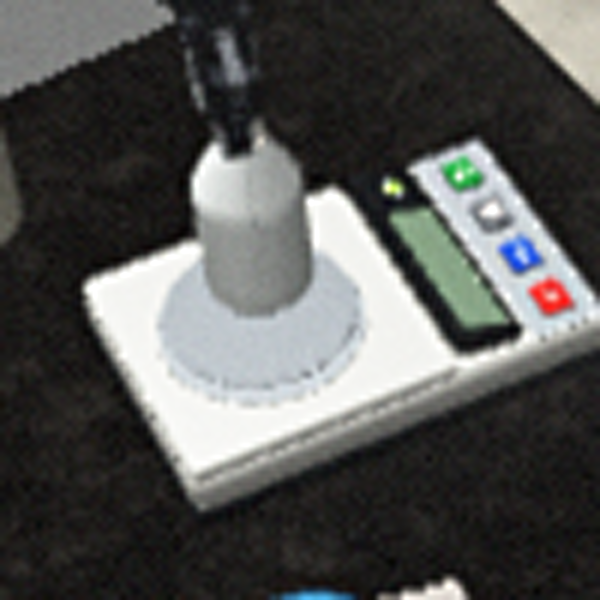

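The bottle hangs over the pan, upright and within a few mm of centre. Lowering gently.

Call:
{"api": "servo_tool", "payload": {
  "series": [
    [[-0.03,0.05,0.12],[0,0,0],0],
    [[0,0,0.12],[0,0,0],0],
    [[0,0,0.08],[0,0,0],0],
    [[0,0,0.06],[0,0,0],0],
    [[0,0,0.02],[0,0,0],0],
    [[0,0,0],[0,0,0],0],
    [[0,0,0],[0,0,0],0]
  ]
}}

```text
time: 8.65
tool_pos: [0.6293, -0.1034, 0.2158]
tcp_rot: [2.492, 1.912, 0.0]
wrist_force: [-0.4, -0.2, -0.8]
width: 0.33
```

```bash
python3 go.py .6265 -.1015 .209
```

```text
t 8.65 pos [ 0.6293 -0.1034  0.2158] F [-0.38 -0.2  -0.84] w 0.33 q [-0.2   0.2   1.71  0.    1.23 -1.51]
x [0.259 0.966 0.   ] z [ 2.e-04 -1.e-04 -1.e+00]
units [ 0.023 -0.065  0.136]
```

Call:
{"api": "servo_tool", "payload": {
  "series": [
    [[0.02,-0.02,0.04],[0,0,0],0],
    [[0,0,0.04],[0,0,0],0],
    [[0,0,0],[0,0,0],0],
    [[0,0,0],[0,0,0],0]
  ]
}}

```text
time: 9.05
tool_pos: [0.6284, -0.1021, 0.2115]
tcp_rot: [-2.492, -1.912, 0.0]
wrist_force: [0.2, -0.8, -0.9]
width: 0.329
```

```bash
python3 go.py .6265 -.1015 .209
```

```text
t 9.05 pos [ 0.6284 -0.1021  0.2115] F [ 0.16 -0.85 -0.91] w 0.329 q [-0.2   0.21  1.71 -0.    1.22 -1.51]
x [ 0.259  0.966 -0.   ] z [-2.e-04  0.e+00 -1.e+00]
units [ 0.002 -0.04   0.05 ]
```

Call:
{"api": "servo_tool", "payload": {
  "series": [
    [[0,0,0.02],[0,0,0],0],
    [[0,0,0.02],[0,0,0],0],
    [[0,0,0],[0,0,0],0],
    [[0,0,0],[0,0,0],0]
  ]
}}

```text
time: 9.45
tool_pos: [0.6285, -0.1021, 0.2095]
tcp_rot: [-2.492, -1.912, 0.0]
wrist_force: [0.3, -0.2, -0.4]
width: 0.331
```

Call:
{"api": "servo_tool", "payload": {
  "series": [
    [[0,0,0.02],[0,0,0],0],
    [[0,0,0],[0,0,0],0],
    [[0,0,0],[0,0,0],0]
  ]
}}

```text
time: 9.75
tool_pos: [0.6287, -0.1022, 0.209]
tcp_rot: [2.492, 1.912, 0.0]
wrist_force: [-0.0, 0.0, 0.6]
width: 0.331
```

Contact: the wrist went from -0.9 to +0.6 N. Releasing.

Call:
{"api": "servo_tool", "payload": {
  "series": [
    [[0,0,0],[0,0,0],0.34],
    [[0,0,0],[0,0,0],0.38],
    [[0,0,0],[0,0,0],0.45],
    [[0,0,0],[0,0,0],0.6],
    [[0,0,0],[0,0,0],0.7],
    [[0,0,0],[0,0,0],0.7]
  ]
}}

```text
time: 10.35
tool_pos: [0.6285, -0.1021, 0.2086]
tcp_rot: [-2.492, -1.913, -0.0]
wrist_force: [0.1, -0.4, -0.7]
width: 0.7
```

```bash
cat > chk.py <<'E'
from h import *
from scipy.optimize import least_squares
a=cam("scene");b=cam("top")
for c in(a,b):
    v,u=np.mgrid[0:384,0:512];D=c["z_map"]
    W=(np.stack([(u-c["cx"])/c["f"]*D,(v-c["cy"])/c["f"]*D,D],-1)-c["t"])@np.array(c["R"])
    W=W[(D>0)&(abs(W[...,0]-.6265)<.08)&(abs(W[...,1]+.1)<.08)]
    for z in(.1,.12,.14,.16):
        w=W[abs(W[:,2]-z)<.01]
        if len(w)>8:
            s=least_squares(lambda p:np.hypot(w[:,0]-p[0],w[:,1]-p[1])-.035,[.6265,-.1],loss="soft_l1",f_scale=.002)
            print(z,len(w),s.x.round(4))
    print("max z",W[:,2].max().round(3))
E
python3 go.py; python3 chk.py
```

```text
t 10.35 pos [ 0.6285 -0.1021  0.2086] F [ 0.09 -0.41 -0.67] w 0.7 q [-0.2   0.21  1.72  0.    1.22 -1.51]
x [0.259 0.966 0.   ] z [ 0.  0. -1.]
0.1 63 [ 0.6248 -0.1042]
0.12 67 [ 0.6247 -0.1049]
0.14 67 [ 0.625  -0.1049]
0.16 97 [ 0.6246 -0.1066]
max z 0.601
0.1 13 [ 0.6253 -0.1056]
0.12 12 [ 0.626  -0.1056]
0.14 16 [ 0.6261 -0.1061]
0.16 24 [ 0.6284 -0.1064]
max z 0.606
```

The bottle stands upright, about 4 mm from pan centre. Retreating up, then over to green with the fingers shut.

Call:
{"api": "servo_tool", "payload": {
  "series": [
    [[0,0,-0.2],[0,0,0],0.7],
    [[0,0,-0.5],[0,0,0],0.7],
    [[0,0,-0.6],[0,0,0],0.7],
    [[0,0,-0.4],[0,0,0],0.7],
    [[-0.37,-0.68,0],[0,0,0],0.5],
    [[-0.4,-0.74,0],[0,0,0],0],
    [[-0.4,-0.74,0],[0,0,0],0],
    [[-0.4,-0.74,0],[0,0,0],0]
  ]
}}

```text
time: 11.25
tool_pos: [0.4668, -0.1406, 0.2945]
tcp_rot: [2.491, 1.913, 0.001]
wrist_force: [0.5, -0.3, 1.3]
width: 0.015
```

Call:
{"api": "servo_tool", "payload": {
  "series": [
    [[-0.3,-0.52,0.3],[0,0,0],0],
    [[0,0,0.8],[0,0,0],0],
    [[0,0,0.9],[0,0,0],0],
    [[0,0,0.9],[0,0,0],0],
    [[0,0,0.5],[0,0,0],0],
    [[0,0,0],[0,0,0],0],
    [[0,0,0],[0,0,0],0]
  ]
}}

```text
time: 11.95
tool_pos: [0.4396, -0.1484, 0.1246]
tcp_rot: [2.492, 1.912, 0.0]
wrist_force: [1.0, 0.1, 0.3]
width: -0.002
```

```bash
python3 go.py .4391 -.1481 .063; python3 chk.py;python3 - <<'E'
from h import *
a=cam("scene");save(a,"s6.png",(190,90,270,160),8)
E
```

```text
t 11.95 pos [ 0.4396 -0.1484  0.1246] F [0.96 0.12 0.35] w -0.002 q [-0.38 -0.04  2.15 -0.    1.03 -1.69]
x [ 0.259  0.966 -0.   ] z [ 4.e-04 -2.e-04 -1.e+00]
units [ 0.003 -0.012  1.232]
0.1 64 [ 0.6239 -0.1043]
0.12 71 [ 0.6237 -0.1039]
0.14 64 [ 0.6234 -0.1046]
0.16 88 [ 0.6226 -0.106 ]
max z 0.227
0.1 11 [ 0.6259 -0.1053]
0.12 20 [ 0.6255 -0.1056]
0.14 17 [ 0.6258 -0.1057]
0.16 46 [ 0.626  -0.1063]
max z 0.231
```

View pics/s6.png

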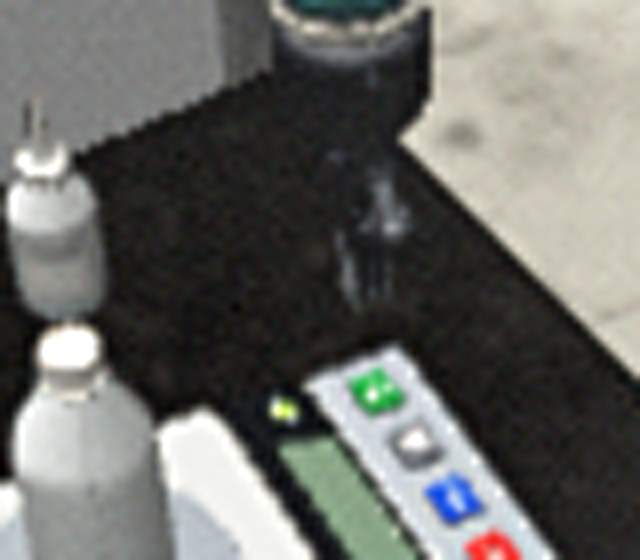

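The fingers are above green (tip at crop (370,300), key at (375,390)), and the bottle stands free. Pressing green.

Call:
{"api": "servo_tool", "payload": {
  "series": [
    [[0,0,0.4],[0,0,0],0],
    [[0,0,0.5],[0,0,0],0],
    [[0,0,0.3],[0,0,0],0],
    [[0,0,0],[0,0,0],0],
    [[0,0,0],[0,0,0],0]
  ]
}}

```text
time: 12.6
tool_pos: [0.4403, -0.1486, 0.0651]
tcp_rot: [2.491, 1.911, 0.002]
wrist_force: [0.2, 0.3, 0.3]
width: 0.003
```

```bash
python3 go.py .4391 -.1481 .052
```

```text
t 12.6 pos [ 0.4403 -0.1486  0.0651] F [0.25 0.33 0.27] w 0.003 q [-0.38  0.04  2.2  -0.    0.9  -1.69]
x [ 0.259  0.966 -0.   ] z [ 2.e-03 -8.e-04 -1.e+00]
units [ 0.004 -0.026  0.261]
```

Call:
{"api": "servo_tool", "payload": {
  "series": [
    [[0,-0.02,0.12],[0,0,0],0],
    [[0,0,0.08],[0,0,0],0],
    [[0,0,0.05],[0,0,0],0],
    [[0,0,0],[0,0,0],0],
    [[0,0,0],[0,0,0],0]
  ]
}}

```text
time: 13.1
tool_pos: [0.4398, -0.1486, 0.0529]
tcp_rot: [2.49, 1.911, 0.002]
wrist_force: [-0.5, -0.1, 8.3]
width: 0.004
```

Green is fully down (8.3 N, over the 4 N needed). Up and across to blue.

Call:
{"api": "servo_tool", "payload": {
  "series": [
    [[0,0,-0.3],[0,0,0],0],
    [[0,0,-0.7],[0,0,0],0],
    [[0,0,-0.4],[0,0,0],0],
    [[0.6,-0.1,0],[0,0,0],0],
    [[0.7,-0.11,0],[0,0,0],0],
    [[0.44,-0.08,0],[0,0,0],0],
    [[0,0,0],[0,0,0],0],
    [[0,0,0],[0,0,0],0]
  ]
}}

```text
time: 13.9
tool_pos: [0.4465, -0.06, 0.1211]
tcp_rot: [2.491, 1.914, -0.001]
wrist_force: [-0.3, 0.2, -0.5]
width: -0.001
```

```bash
python3 go.py .4483 -.0606 .065; python3 chk.py | grep -v max
```

```text
t 13.9 pos [ 0.4465 -0.06    0.1211] F [-0.29  0.24 -0.45] w -0.001 q [-0.19 -0.07  2.18 -0.    1.03 -1.5 ]
x [ 0.257  0.966 -0.001] z [-3.e-04 -4.e-04 -1.e+00]
units [-0.002  0.038  1.121]
0.1 68 [ 0.6242 -0.1043]
0.12 62 [ 0.6236 -0.1047]
0.14 69 [ 0.6237 -0.1044]
0.16 89 [ 0.6235 -0.106 ]
0.1 18 [ 0.6257 -0.1052]
0.12 18 [ 0.6258 -0.1053]
0.14 19 [ 0.6253 -0.1058]
0.16 40 [ 0.6261 -0.1064]
```

Call:
{"api": "servo_tool", "payload": {
  "series": [
    [[0,0.03,0.4],[0,0,0],0],
    [[0,0,0.5],[0,0,0],0],
    [[0,0,0.2],[0,0,0],0],
    [[0,0,0],[0,0,0],0],
    [[0,0,0],[0,0,0],0]
  ]
}}

```text
time: 14.5
tool_pos: [0.4483, -0.061, 0.0664]
tcp_rot: [2.493, 1.911, -0.0]
wrist_force: [0.5, 0.2, -0.1]
width: 0.001
```

```bash
python3 go.py .4483 -.0606 .052
```

```text
t 14.5 pos [ 0.4483 -0.061   0.0664] F [ 0.48  0.16 -0.09] w 0.001 q [-0.19  0.01  2.22 -0.    0.91 -1.5 ]
x [ 0.26   0.966 -0.   ] z [-0.e+00 -1.e-04 -1.e+00]
units [ 0.009 -0.003  0.289]
```

Call:
{"api": "servo_tool", "payload": {
  "series": [
    [[0,0,0.14],[0,0,0],0],
    [[0,0,0.09],[0,0,0],0],
    [[0,0,0.05],[0,0,0],0],
    [[0,0,0],[0,0,0],0],
    [[0,0,0],[0,0,0],0]
  ]
}}

```text
time: 15.0
tool_pos: [0.4494, -0.0609, 0.053]
tcp_rot: [2.49, 1.912, 0.002]
wrist_force: [0.3, -1.3, 4.5]
width: 0.0
```

Call:
{"api": "servo_tool", "payload": {
  "series": [
    [[0,0,0.04],[0,0,0],0],
    [[0,0,0],[0,0,0],0],
    [[0,0,0],[0,0,0],0]
  ]
}}

```text
time: 15.3
tool_pos: [0.4495, -0.0609, 0.0527]
tcp_rot: [2.491, 1.912, 0.002]
wrist_force: [-4.4, -0.5, 19.3]
width: 0.005
```

Call:
{"api": "servo_tool", "payload": {
  "series": [
    [[0,0,-0.3],[0,0,0],0],
    [[0,0,-0.7],[0,0,0],0],
    [[0,0,-0.9],[0,0,0],0],
    [[0,0,-0.9],[0,0,0],0],
    [[0,0,-0.5],[0,0,0],0],
    [[0,0,0],[0,0,0],0],
    [[0,0,0],[0,0,0],0]
  ]
}}

```text
time: 16.0
tool_pos: [0.4479, -0.0604, 0.2151]
tcp_rot: [2.492, 1.913, 0.0]
wrist_force: [-0.3, 0.2, -0.6]
width: 0.003
```

```bash
python3 go.py; python3 chk.py | grep -v max
python3 - <<'E'
from h import *
a=cam("scene");save(a,"s7.png",None,1.5)
E
```

```text
t 16.0 pos [ 0.4479 -0.0604  0.2151] F [-0.3   0.17 -0.61] w 0.003 q [-0.19 -0.16  2.08  0.    1.22 -1.5 ]
x [0.259 0.966 0.   ] z [ 3.e-04  1.e-04 -1.e+00]
0.1 72 [ 0.6241 -0.104 ]
0.12 60 [ 0.624  -0.1045]
0.14 66 [ 0.6241 -0.1044]
0.16 89 [ 0.623  -0.1059]
0.1 15 [ 0.626  -0.1056]
0.12 18 [ 0.6258 -0.1055]
0.14 19 [ 0.6253 -0.1058]
0.16 47 [ 0.626  -0.1069]
```

View pics/s7.png

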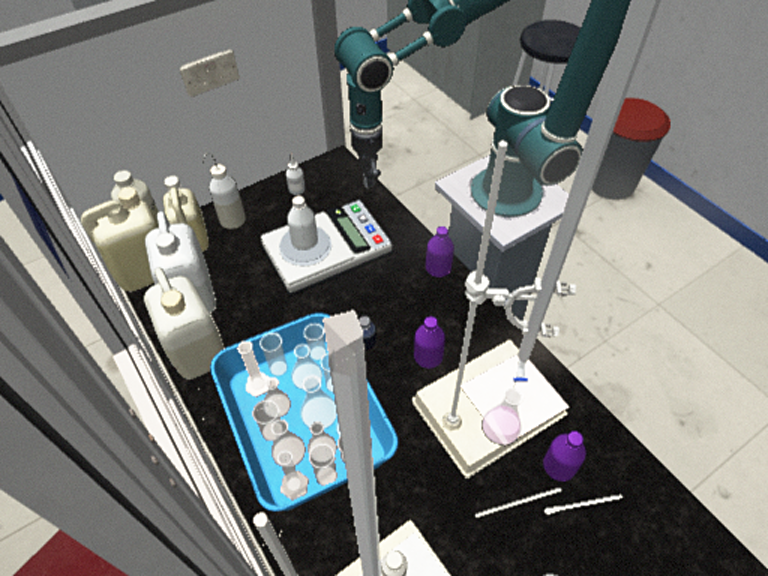

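The bottle stands at (302,222), centred on the pan. The other bottles are where they were, and the gripper is clear of everything. Handing in.

```bash
python3 -c "
from workcell import order;print(order.finish_job())"
```

```text
the job is handed in; nothing more can be done
None
```

The job is done and handed in at about 16 s of the 67 s allowed; the interface gave no verdict.

- **Power key:** I pressed red with the pan empty. It went to its stop with 31 N at the wrist.
- **Bottle:** I took it by the cap and set it down with under 1 N read at the wrist. When I let go it stood upright.
- **Log key:** I pressed green to its stop with 8 N, with the bottle standing free.
- **Tare key:** I pressed blue to its stop with 19 N, then moved the arm clear.

**Last checks:** Depth fits from both cameras put the bottle axis 3–5 mm from my estimate of the pan centre, upright and not moving between checks. In the last picture the dropper, reagent, wash and purple bottles stood where they were, and the gripper touched nothing. I judged that the keys were down, and not on grey, from wrist force and tool position only. That they came back up I judged only from that picture.

**Disagreements:**
- The two cameras differed by 2–4 mm on the key positions.
- At the grasp the fingers rode about 5 mm higher than commanded, with 7 N upward, probably because they touched the bottle's shoulder. The lift was clean all the same.

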